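Shut the chocolate dispenser's outlet, then free its fill cap

ROBOT

A 6-joint arm with a two-finger parallel gripper is mounted at the origin on the work surface. World frame = base frame: x ahead of the robot, y to its left, z up, the work surface at z = 0. Lengths are in mm, angles in rad, forces in N, time in s.
With the tool pointing down it reaches from about 325 to 850 mm from the base axis. Payload 4.4 kg.
Tool frame: the origin (TCP) lies at the centre of the arm's flange, where the gripper is bolted on; the fingertips stand 199 mm ahead of it and the grasp point (between the pads) lies 180 mm ahead of it; z points along the fingers, y is the line along which they close (so a half turn about z gives the same grasp; the last joint's range is limited). The gripper opens to 94 mm and grips with 3 to 60 N. Pads are 16 mm wide; open, the fingers measure 119 mm over their backs; the gripper's body (75 mm by 177 mm) begins 78 mm behind the grasp point.
Start: joints at [-1.353, 0.207, 1.542, -0, 1.393, -0.15], TCP at [206.737, -536.552, 404.647] pointing down, gripper open.
Joint ranges: [-2.73, 2.73], [-0.86, 2.22], [0.23, 2.46], [-1.11, 4.25], [0.08, 2.63], [-2.82, 2.82]. Speed limits (rad/s): [2.79, 2.79, 3.14, 3.14, 3.14, 3.14].

INTERFACE

Orientations are given as a unit quaternion [x, y, z, w].
In Python, from station import ctrl gives the robot as it stands. The module is installed in compiled form; this text tells all that it offers.
- The arm moves only by the tool step_arm, never from a script. Its argument "series" is a list that holds one entry, the list of rows, each a list of 7 numbers: the shift along the tool's x, y, z in cm, then the turn, a rotation vector about the tool's x, y, z in degrees, then the finger opening in cm, from 0 to 9.4. A call has 1 to 5 rows; each row shifts and turns the commanded pose from where the row before left it, along the tool's axes as they then stand; what a row does not reach is not made up. A row lasts 1/8 s, in which the tool goes at most 62.5 mm and 10.7 degrees, less where a joint would pass 70% of its speed; a pose out of reach is approached as far as the arm can. A call with a gripper value outside its range is refused whole. The fingers move at their own pace and stop on an object; "newtons" is the grip in N (left out, the last holds). Time passes only in rows, so rows that do not move let the fingers close. It gives the time, the measured TCP pose, the force, the opening and the grip force at its end, in the units of the state.
- ctrl.get_state(): the state, without advancing time (a new reading comes with each control period).
- ctrl.grab_frame(name): name is "scene" or "top" or "wrist"; returns a dict with "pixels" (420x560x3 uint8, blue, green, red), "camera_matrix" (3x3 intrinsics, pixels), "k1" (the pictures are not rectified: a ray, as slopes to the right and down, at radius r is drawn at 1 + k1 r^2 times it, then the intrinsics apply), "R" (3x3) and "t" (3): a world point X has camera coordinates R X + t; the wrist camera has in their place "T_tool_cam" (4x4, takes a point from camera to tool coordinates, whose origin is the TCP and whose axes are the flange's). Camera axes: x right, y down, z forward; pixel columns grow to the right and rows downward; lengths in mm; the calibration is good to about 2 mm. A picture is of the moment at which its call begins: read the wrist's pose just before it. There is no depth.
- ctrl.close_job(): hands the job in; it is judged then, once.
The state is a dict: "t": time; "joint_pos": joint angles; "joint_velocities": joint speeds; "joint_torque": joint torques, N m; "ee_pos": TCP position; "tool_rot": TCP orientation; "ft_force": force on the tool from outside, world axes, zero at the start; "ft_torque": the same for the moment, N m; "width": finger opening in mm; "grasp_force": force on a finger pad.
Only numpy, scipy, OpenCV 4.12 (cv2) and the standard library are available. Lean on these libraries where they do the work, as an engineer would, in place of code of your own. Each camera call takes 0.05 s, during which the arm holds its last target. There are 200 camera calls.

TASK

The tasting dispenser needs a refill: first push its outlet slide fully home towards the hopper so nothing can run out. Then take off the fill cap on top of the hopper - nobody remembers which way this one turns, so try both ways and find the one that frees it, without forcing it by twisting or pulling hard against a stop - and lift it. Finish while holding the cap in the gripper, roughly level and at least 5 cm up, straight above the opening, with the slide still shut and the glass, the carton and the chocolate bar left where they stand.

Things in the scene. Friction and masses are not known exactly. Their poses are not given: they have to be found in the camera images.
- dispenser: Fixed dispenser. Pine board 150 x 320 x 30 mm; origin at the centre of its underside, on the table; z up, y along the board. Round steel hopper, 110 mm diameter, flat top 130 mm above the table, axis at x = 0, y = +85 mm; small open chute on its -x side. The outlet slide is on the board's other half, between low rails (tops 40 mm above the table, 56 mm apart inside).
- mouth (a point): Centre of the opening in the hopper's top, at the level of that top (130 mm above the table). Axes parallel to the dispenser's.
- gate_grip (a point): Centre of the slide's black upright grip: 30 mm (dispenser x) by 18 mm (dispenser y), 50 mm tall, its foot 36 mm and its top 86 mm above the table. It runs along the dispenser's y axis; towards +y (towards the hopper) shuts the outlet. It moves with about 3 N of friction and stays where it is left.
- gate (a joint): How far the outlet slide stands from shut, in m: 0 = fully home (grip 130 mm from the hopper's axis), 0.060 = fully open. It moves from open to shut towards the dispenser's +y.
- cap_mid (a point): Centre of the fill cap's round ribbed grip: 44 mm diameter, from 5 to 40 mm above the hopper's top while the cap is on; this point is then 22 mm above the hopper's top, on its axis. Below the grip a flange, 72 mm diameter, 5 mm thick, lies on the hopper's top; under it, unseen, a stem with two lugs reaches 18 mm into the opening. Loose, 0.1 to 0.2 kg.
- cap: The same cap; origin on its axis (z) under the flange. Locked at first (1.5 mm play up); it turns easily. One way (either, unseen, differs each time) it meets a hard stop after about 10 degrees and stays locked; the other way it meets a hard stop about 53 degrees (0.92 rad) from its start; anywhere in the last 8 degrees before that stop, not pressed hard against it, it lifts straight out.
- glass: Tasting glass, 64 mm diameter, 85 mm high, loose; origin at the centre of its underside. Leave it alone.
- choc_box: Small carton, 70 x 100 x 34 mm, loose; origin at the centre of its underside. Leave it alone.
- choc_bar: Wrapped chocolate bar, 75 x 150 x 12 mm, lying flat, loose; origin at the centre of its underside. Leave it alone.

How it is judged:
By the outcome, as a careful person would: the job done as asked, in the order asked, and still so for the second after the job is handed in, while the arm keeps its last pose, push and grip.
It also fails if it takes over 61 s, if anything falls off the work surface, if the arm or the gripper's body presses on something with over 40 N, if the wrist force passes 120 N, or if a joint passes its speed limit or range.

## Working session

There is one attempt and no reset: what is moved stays moved. The work goes in short steps, Python scripts to look and compute and a tool call to move; the robot and the scene stay as the last step left them, time stands still between calls to the robot, and variables do not carry over. Pictures are saved under pics/ and viewed, at most 10 in all, crops included, and the job is handed in when it is done.

Besides the shell and the picture viewer there is one more tool, called after "Request:" as a command line: name --argument value ..., lists and objects as JSON in quotes. step_arm: Moves the arm, as the interface text tells. Its arguments: {"type":"object","properties":{"series":{"type":"array","items":{"type":"array","items":{"type":"array","items":{"type":"number"}}}},"newtons":{"type":"number"}},"required":["series"]}

```bash
mkdir -p pics
cat > h.py <<'E'
import numpy as np,cv2
from station import ctrl
from scipy.spatial.transform import Rotation as R
def grab(n,fn=None):
    s=ctrl.get_state(); f=ctrl.grab_frame(n)
    if fn: cv2.imwrite('pics/'+fn,f['pixels'])
    if n=='wrist':
        T=np.array(f['T_tool_cam']);Rt=R.from_quat(s['tool_rot']).as_matrix()
        Rwc=Rt@T[:3,:3]; c=Rt@T[:3,3]+np.array(s['ee_pos'])
    else:
        Rwc=np.array(f['R']).T; c=-Rwc@np.array(f['t'])
    return f['pixels'],np.array(f['camera_matrix']),f['k1'],Rwc,c
def ray(g,uv):
    _,K,k1,Rwc,c=g
    d=cv2.undistortPoints(np.array([[uv]],float),K,np.array([k1,0,0,0,0]))[0,0]
    v=Rwc@np.array([d[0],d[1],1]); return c,v
def onz(g,uv,z):
    c,v=ray(g,uv); return c+v*(z-c[2])/v[2]
def proj(g,X):
    _,K,k1,Rwc,c=g
    p=Rwc.T@(np.array(X)-c); return cv2.projectPoints(p.reshape(1,3),np.zeros(3),np.zeros(3),K,np.array([k1,0,0,0,0.]))[0][0,0]
E
python3 - <<'E'
from h import *
a=grab('scene','s1.png');b=grab('top','t1.png')
s=ctrl.get_state();print(s)
for g in(a,b):print(g[4],g[3][:,2])
E
```

```text
{'t': 0.1, 'joint_pos': array([-1.35348631e+00,  2.07352861e-01,  1.54280360e+00, -1.39284404e-05,
        1.39350595e+00, -1.50497926e-01]), 'joint_velocities': array([ 0.00058125,  0.0006404 , -0.00579303, -0.00045854,  0.00154902,
       -0.00072937]), 'joint_torque': array([-1.40281812e-03, -3.71867681e+01, -2.82293057e+01,  7.00662006e-02,
        3.11195233e-02, -5.37233711e-05]), 'ee_pos': array([ 206.67109898, -536.22619388,  403.5997955 ]), 'tool_rot': array([ 9.83136518e-01,  1.82870215e-01, -4.14146912e-05, -1.03407108e-03]), 'ft_force': array([-0.60698162, -0.16295757, -0.43404687]), 'ft_torque': array([0.02600033, 0.01437208, 0.02757037]), 'grasp_force': 0.0, 'width': 94.00026523226914}
[1146.43376566   57.97691499  757.05394127] [-0.67011392 -0.01378196 -0.74213031]
[501.04632321  36.45969688 757.12179318] [ 0.15210027  0.03980735 -0.9875631 ]
```

View pics/t1.png

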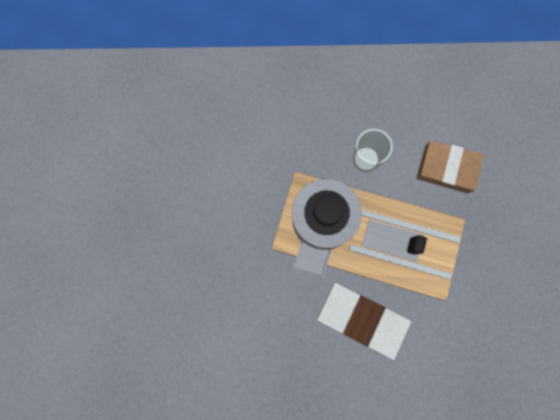

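View pics/s1.png

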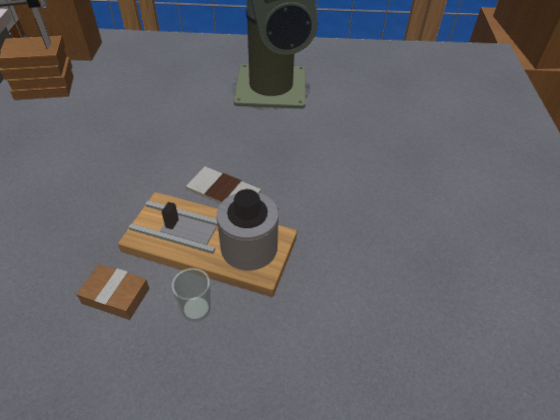

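The top view shows the hopper at (327,214), the cap grip top at about (328,208), the slide grip at (417,245), and the board corners at (296,174), (465,212), (447,296) and (274,251). The scene view shows the cap top at (247,201) and the slide grip at (170,215). The glass, carton and bar are all beside the board.

Run:
```python
from h import *
a=grab('scene');b=grab('top')
C=[onz(b,p,30)[:2] for p in[(296,174),(465,212),(447,296),(274,251)]]
print(np.round(C),[np.linalg.norm(C[i]-C[i-1]).round() for i in range(4)])
m=np.mean(C,0); 
yd=(C[0]+C[3]-C[1]-C[2]);yd/=np.linalg.norm(yd)
xd=np.array([yd[1],-yd[0]])
print('centre',m,'yd',yd,'yaw',np.degrees(np.arctan2(-yd[0],yd[1])),'hop pred',m+85*yd,'shutgrip',m-45*yd,'open',m-105*yd)
print('hopper rim',onz(b,(327,214),130),'cap t',onz(b,(328,208),170),'cap s',onz(a,(247,197),170))
for nm,g in(('top',b),('scene',a)):
    mk=(g[0].max(2)<40).astype(np.uint8)
    n,l,st,ce=cv2.connectedComponentsWithStats(mk)
    for i in range(1,n):
        if st[i,4]>50: print(nm,st[i],ce[i])
print('grip t',onz(b,(417,245),61),'s',onz(a,(170,215),61))
print('glass',onz(b,(367,159),0),onz(b,(374,146),85),'box',onz(b,(453,166),34),'bar',[onz(b,p,12)[:2].round() for p in[(335,284),(411,322),(397,357),(319,320)]])
```

```text
[[ 677.   36.]
 [ 606. -267.]
 [ 458. -227.]
 [ 534.   76.]] [np.float64(148.0), np.float64(311.0), np.float64(153.0), np.float64(312.0)]
centre [568.85428039 -95.23745634] yd [0.23585656 0.97178788] yaw -13.642119247810612 hop pred [588.90208773 -12.63548651] shutgrip [ 558.24073532 -138.96791096] open [ 544.0893419  -197.27518378]
hopper rim [588.1025087  -12.32640162 130.        ] cap t [591.47828136 -10.77719176 170.        ] cap s [592.01409713 -10.69983726 170.        ]
top [313 209  22  17  75] [321.08       220.49333333]
top [408 237  11  16 106] [412.76415094 244.99056604]
scene [27  0 13  8 82] [32.86585366  3.09756098]
scene [ 266    6   45   44 1497] [288.37341349  27.05410822]
scene [247  15  10  15  57] [250.64912281  21.75438596]
scene [233 190  34  38 679] [249.07658321 209.44624448]
grip t [ 544.56942792 -169.98803457   61.        ] s [ 546.05523636 -169.17277245   61.        ]
glass [ 713.33832038 -100.35476675    0.        ] [712.48000141 -97.4927843   85.        ] box [ 689.94909652 -248.76787812   34.        ] bar [array([476., -35.]), array([ 411., -168.]), array([ 351., -141.]), array([413.,  -5.])]
```

The two views agree. The hopper axis is at about (590,-11.5), the grip at (545,-170), so the gate is about 33 mm open, and the board yaw is about -14°. First I'll go above the point behind the grip, with the fingers' closing line across the slide.

```bash
cat >> h.py <<'E'
def plan(p,ang,n,w):
    s=ctrl.get_state();q=R.from_quat(s['tool_rot']);x=np.array(s['ee_pos'])
    c,sn=np.cos(np.radians(ang)),np.sin(np.radians(ang))
    qt=R.from_matrix(np.array([[c,sn,0],[sn,-c,0],[0,0,-1]]))
    rv=np.degrees((q.inv()*qt).as_rotvec())
    d=(np.array(p)-x)/n
    for i in range(n):
        print([*np.round(q.inv().apply(d)/10,2).tolist(),*np.round(rv/n,1).tolist(),w])
        q=q*R.from_rotvec(np.radians(rv/n))
E
python3 - <<'E'
from h import *
plan([536,-205,404],75.5,10,0)
E
```

```text
[4.26, -1.91, 0.0, -0.0, -0.0, -5.4, 0]
[4.43, -1.49, 0.0, -0.0, -0.0, -5.4, 0]
[4.55, -1.07, 0.0, -0.0, -0.0, -5.4, 0]
[4.63, -0.63, 0.0, -0.0, -0.0, -5.4, 0]
[4.67, -0.19, 0.0, -0.0, -0.0, -5.4, 0]
[4.66, 0.25, 0.0, -0.0, -0.0, -5.4, 0]
[4.62, 0.69, 0.0, -0.0, -0.0, -5.4, 0]
[4.53, 1.13, -0.0, -0.0, -0.0, -5.4, 0]
[4.41, 1.55, -0.0, -0.0, -0.0, -5.4, 0]
[4.24, 1.97, -0.0, -0.0, -0.0, -5.4, 0]
```

Request:
step_arm --series '[[[4.26,-1.91,0,0,0,-5.4,0],[4.43,-1.49,0,0,0,-5.4,0],[4.55,-1.07,0,0,0,-5.4,0],[4.63,-0.63,0,0,0,-5.4,0],[4.67,-0.19,0,0,0,-5.4,0]]]' --newtons 20

```text
t: 0.82
ee_pos: [372.5, -369.9, 404.5]
tool_rot: [0.913, 0.409, 0.0, -0.0]
ft_force: [-0.3, 0.6, -0.4]
width: 47.7
grasp_force: 0.0
```

Request:
step_arm --series '[[[4.66,0.25,0,0,0,-5.4,0],[4.62,0.69,0,0,0,-5.4,0],[4.53,1.13,0,0,0,-5.4,0],[4.41,1.55,0,0,0,-5.4,0],[4.24,1.97,0,0,0,-5.4,0]]]'

```text
t: 1.45
ee_pos: [538.0, -205.0, 404.5]
tool_rot: [0.792, 0.611, -0.0, -0.0]
ft_force: [-1.0, 0.2, -0.3]
width: 0.6
grasp_force: 0.0
```

Request:
step_arm --series '[[[0,0,0,0,0,0,0],[0,0,0,0,0,0,0]]]'

```text
t: 1.7
ee_pos: [536.8, -206.4, 404.3]
tool_rot: [0.793, 0.609, -0.001, -0.0]
ft_force: [1.0, -0.1, 0.7]
width: 0.4
grasp_force: 0.0
```

Run:
```python
from h import *
g=grab('wrist','w1.png');s=ctrl.get_state();print(s['ee_pos'],s['width'],s['ft_force'],g[4],proj(g,[545,-170,86]),proj(g,[590,-11.5,170]))
```

```text
[ 536.55189144 -206.86725699  404.3687718 ] 0.7527142415944127 [-0.34812715  0.38231198  0.11002039] [ 554.13410139 -136.82702463  383.3561364 ] [274.55345385 164.93154837] [ 279.35751466 -116.84671493]
```

View pics/w1.png

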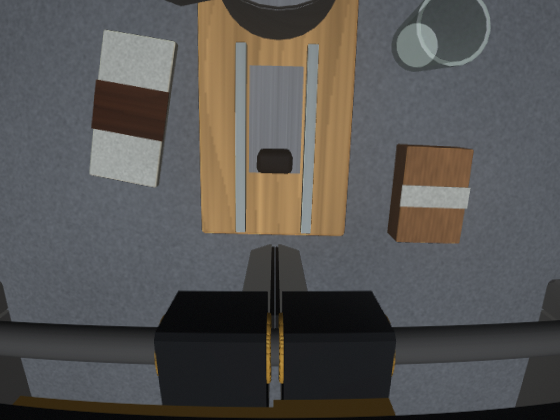

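The grip is at (274,161), within 4 px of the prediction, and the board runs vertically in the picture, so the alignment is good. I'll descend behind the grip.

Request:
step_arm --series '[[[0,0,4,0,0,0,0],[0,0,5,0,0,0,0],[0,0,4,0,0,0,0],[0,0,2.5,0,0,0,0],[0,0,0,0,0,0,0]]]'

```text
t: 2.38
ee_pos: [535.2, -206.9, 247.3]
tool_rot: [0.794, 0.608, -0.001, -0.003]
ft_force: [0.4, 0.5, -0.0]
width: 0.5
grasp_force: 0.0
```

Request:
step_arm --series '[[[0.8,0,0,0,0,0,0],[0.8,0,0,0,0,0,0],[0.8,0,0,0,0,0,0],[0.8,0,0,0,0,0,0]]]'

```text
t: 2.88
ee_pos: [546.2, -175.4, 251.2]
tool_rot: [0.793, 0.609, 0.0, 0.002]
ft_force: [-0.1, -2.6, 2.4]
width: 0.3
grasp_force: 1.6
```

Request:
step_arm --series '[[[0.6,0,0,0,0,0,0],[0.6,0,0,0,0,0,0]]]'

```text
t: 3.12
ee_pos: [548.9, -163.6, 250.1]
tool_rot: [0.793, 0.609, 0.0, 0.001]
ft_force: [-0.1, -4.5, 2.2]
width: 0.7
grasp_force: 1.6
```

Request:
step_arm --series '[[[0.4,0,0,0,0,0,0],[0.2,0,0,0,0,0,0]]]'

```text
t: 3.38
ee_pos: [550.1, -157.7, 249.6]
tool_rot: [0.793, 0.609, -0.0, 0.0]
ft_force: [0.1, -3.2, 1.3]
width: 0.5
grasp_force: 1.5
```

Request:
step_arm --series '[[[0.2,0,0,0,0,0,0],[0,0,0,0,0,0,0]]]'

```text
t: 3.62
ee_pos: [550.5, -155.8, 249.5]
tool_rot: [0.793, 0.609, 0.0, -0.0]
ft_force: [1.2, -2.2, 0.9]
width: 0.4
grasp_force: 1.1
```

Request:
step_arm --series '[[[0.2,0,0,0,0,0,0],[0,0,0,0,0,0,0]]]'

```text
t: 3.88
ee_pos: [550.9, -154.1, 249.4]
tool_rot: [0.793, 0.609, -0.0, -0.0]
ft_force: [1.3, -3.6, 0.8]
width: 0.3
grasp_force: 1.9
```

Request:
step_arm --series '[[[0.2,0,0,0,0,0,0],[0,0,0,0,0,0,0]]]'

```text
t: 4.12
ee_pos: [551.1, -153.4, 249.5]
tool_rot: [0.793, 0.609, -0.002, 0.001]
ft_force: [-1.0, -8.9, 1.1]
width: 0.6
grasp_force: 4.4
```

Request:
step_arm --series '[[[0.2,0,0,0,0,0,0],[0,0,0,0,0,0,0]]]'

```text
t: 4.38
ee_pos: [551.3, -152.7, 249.5]
tool_rot: [0.793, 0.609, -0.003, 0.002]
ft_force: [-3.0, -13.1, 0.1]
width: 0.3
grasp_force: 6.8
```

Request:
step_arm --series '[[[0.2,0,0,0,0,0,0],[0,0,0,0,0,0,0]]]'

```text
t: 4.62
ee_pos: [551.6, -152.1, 249.6]
tool_rot: [0.793, 0.609, -0.004, 0.003]
ft_force: [-5.5, -18.3, -0.7]
width: 0.4
grasp_force: 9.2
```

The slide meets its stop: force rises at y≈-153, against an expected shut position near -154. I'll back off, then rise and open.

Request:
step_arm --series '[[[-1,0,0,0,0,0,0],[-2.5,0,0,0,0,0,0],[0,0,-5,0,0,0,0],[0,0,-6,0,0,0,0],[0,0,-6,0,0,0,9.4]]]'

```text
t: 5.25
ee_pos: [543.1, -181.0, 420.2]
tool_rot: [0.793, 0.61, 0.0, -0.002]
ft_force: [0.4, -1.3, 0.6]
width: 7.5
grasp_force: 0.0
```

Request:
step_arm --series '[[[3,0,0,0,0,0,9.4],[3,0,0,0,0,0,9.4],[1,0,0,0,0,0,9.4],[0,0,0,0,0,0,9.4],[0,0,0,0,0,0,9.4]]]'

```text
t: 5.88
ee_pos: [561.4, -114.9, 419.1]
tool_rot: [0.793, 0.609, -0.0, -0.0]
ft_force: [0.3, 0.9, 0.1]
width: 57.0
grasp_force: 0.0
```

Run:
```python
from h import *
g=grab('wrist','w2.png');b=grab('top');cv2.imwrite('pics/t2.png',cv2.resize(b[0][150:310,260:480],None,fx=3,fy=3))
s=ctrl.get_state();print(s['ee_pos'],s['width'],s['joint_pos'],proj(g,[590,-11.5,170]),proj(b,[558.,-137.5,61]))
```

```text
[ 561.44842249 -115.21089822  419.35716258] 64.96522902347058 [-3.53357789e-01  1.91666196e-01  1.52844958e+00 -2.43817931e-05
  1.42209677e+00 -9.17956743e-02] [278.51238033  63.00245063] [397.41276412 237.04562617]
```

View pics/w2.png

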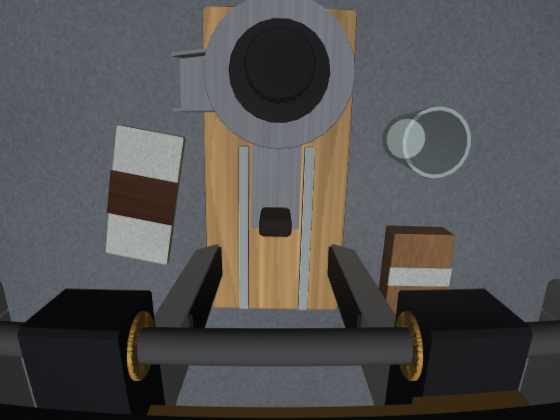

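The wrist view shows the cap top at about (279.5,61) and the flange at about (279.5,71), close to the prediction. The slide now reaches under the hopper, with its grip at (275,222).

Run:
```python
from h import *
g=grab('wrist')
m=cv2.inRange(g[0][:160],(0,0,0),(50,50,50));n,l,st,ce=cv2.connectedComponentsWithStats(m)
for i in range(1,n):
    if st[i,4]>300: print(st[i],ce[i])
c=onz(g,(279.5,61.5),170);f=onz(g,(279.5,71),135);k=onz(g,(275,216),86)
print(c,f,k)
h=(c+f)[:2]/2
print('grip dist',np.linalg.norm(k[:2]-h))
print(h);plan([h[0],h[1],419],75.5,3,9.4)
```

```text
[ 228   18  102  104 8209] [278.52028262  69.70617615]
[591.04977555 -11.08630606 170.        ] [591.28112873 -11.98414134 135.        ] [ 557.85829534 -125.10566253   86.        ]
grip dist 118.35375478091234
[591.16545214 -11.5352237 ]
[3.59, 0.06, 0.01, -0.0, -0.0, -0.2, 9.4]
[3.59, 0.07, 0.01, -0.0, -0.0, -0.2, 9.4]
[3.59, 0.08, 0.01, -0.0, -0.0, -0.2, 9.4]
```

Request:
step_arm --series '[[[3.6,0.07,0,0,0,0,9.4],[3.6,0.07,0,0,0,0,9.4],[3.6,0.07,0,0,0,0,9.4],[0,0,0,0,0,0,9.4],[0,0,0,0,0,0,9.4]]]'

```text
t: 6.65
ee_pos: [591.4, -11.3, 419.5]
tool_rot: [0.793, 0.609, -0.0, 0.0]
ft_force: [0.8, -0.7, 0.6]
width: 93.8
grasp_force: 0.0
```

Request:
step_arm --series '[[[0,0,3,0,0,0,9.4],[0,0,3,0,0,0,9.4],[0,0,2,0,0,0,9.4],[0,0,0,0,0,0,9.4],[0,0,0,0,0,0,9.4]]]'

```text
t: 7.28
ee_pos: [591.8, -11.6, 340.7]
tool_rot: [0.793, 0.609, 0.001, 0.001]
ft_force: [-0.7, -0.5, 0.7]
width: 94.0
grasp_force: 0.0
```

Run:
```python
from h import *
g=grab('wrist');b=grab('top','t3.png')
cv2.imwrite('pics/t3.png',np.hstack([cv2.resize(b[0][150:310,260:480],None,fx=1.8,fy=1.8),cv2.resize(g[0],(384,288))]))
s=ctrl.get_state();print(s['ee_pos'],s['width'],s['ft_force'],s['ft_torque'],s['joint_pos'])
for d in(121,130,139): print(proj(g,[591.2-.25*d,-11.5-.968*d,86])*384/560)
```

```text
[591.97823996 -11.19445647 341.25308904] 94.2766429861946 [-1.20616703 -0.93375553  1.20401063] [-0.014651   -0.04791938  0.01736511] [-1.64995949e-01  2.98654334e-01  1.56355596e+00 -8.04683386e-05
  1.27657770e+00  9.62171485e-02]
[189.29353276 259.02741098]
[189.3497809  265.36772181]
[189.40465623 271.55450179]
```

View pics/t3.png

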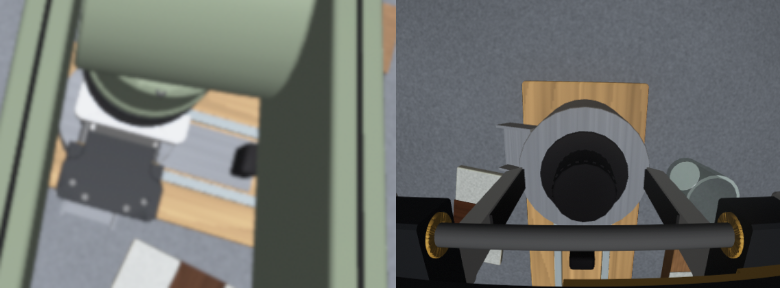

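The fingers straddle the cap with clear gaps on both sides, and the slide grip at (582,258) is where a shut slide should be. I'll go down slightly and grip gently.

Request:
step_arm --series '[[[0,0,0.3,0,0,0,5],[0,0,0,0,0,0,4],[0,0,0,0,0,0,4],[0,0,0,0,0,0,4],[0,0,0,0,0,0,4]]]' --newtons 12

```text
t: 8.0
ee_pos: [591.5, -10.6, 336.6]
tool_rot: [0.793, 0.609, -0.0, -0.0]
ft_force: [-0.2, 0.4, 0.6]
width: 47.3
grasp_force: 0.0
```

Request:
step_arm --series '[[[0,0,0,0,0,0,4],[0,0,0,0,0,0,4]]]'

```text
t: 8.25
ee_pos: [591.5, -10.6, 336.7]
tool_rot: [0.793, 0.609, 0.0, 0.0]
ft_force: [-0.1, -0.3, -0.2]
width: 43.9
grasp_force: 12.0
```

```bash
cat > st.py <<'E'
from h import *
s=ctrl.get_state();print(s['t'],s['ee_pos'].round(1),s['width'].__round__(1),s['grasp_force'],s['ft_force'].round(1),s['ft_torque'].round(3),s['joint_pos'][5].round(3),R.from_quat(s['tool_rot']).as_matrix()[:2,0].round(3),'ang',np.degrees(np.arctan2(*R.from_quat(s['tool_rot']).as_matrix()[[1,0],0])).round(2))
E
python3 st.py
```

```text
8.25 [591.5 -10.6 336.7] 43.9 11.999989449977875 [-0.1 -0.3 -0.2] [-0.053 -0.101  0.02 ] 0.096 [0.258 0.966] ang 75.07
```

Gripped at 43.9 mm with no side force. I'll try turning about tool +z, clockwise seen from above.

Request:
step_arm --series '[[[0,0,0,0,0,3,4],[0,0,0,0,0,3,4],[0,0,0,0,0,2,4],[0,0,0,0,0,0,4]]]'

```text
t: 8.75
ee_pos: [591.5, -10.6, 336.7]
tool_rot: [0.833, 0.553, -0.0, -0.0]
ft_force: [-0.2, 0.3, -0.1]
width: 44.0
grasp_force: 12.0
```

```bash
python3 st.py
```

```text
8.75 [591.5 -10.6 336.7] 44.0 12.000157982110977 [-0.2  0.3 -0.1] [-0.06  -0.062 -0.057] 0.236 [0.389 0.921] ang 67.09
```

Request:
step_arm --series '[[[0,0,0,0,0,1.5,4],[0,0,0,0,0,1.5,4],[0,0,0,0,0,0,4]]]'

```text
t: 9.12
ee_pos: [591.4, -10.6, 336.6]
tool_rot: [0.848, 0.53, -0.0, -0.0]
ft_force: [-0.4, -0.9, -0.8]
width: 43.6
grasp_force: 12.0
```

```bash
python3 st.py
```

```text
9.125 [591.4 -10.6 336.6] 43.6 12.00008824467659 [-0.4 -0.9 -0.8] [-0.064 -0.041 -0.034] 0.289 [0.437 0.899] ang 64.06
```

Request:
step_arm --series '[[[0,0,0,0,0,1.5,4],[0,0,0,0,0,0,4]]]'

```text
t: 9.38
ee_pos: [591.5, -10.6, 336.7]
tool_rot: [0.855, 0.519, 0.0, -0.0]
ft_force: [-0.1, 0.6, 0.5]
width: 43.8
grasp_force: 12.0
```

```bash
python3 st.py
```

```text
9.375 [591.5 -10.6 336.7] 43.8 12.000108361244202 [-0.1  0.6  0.5] [-0.041 -0.087  0.038] 0.315 [0.461 0.887] ang 62.55
```

Request:
step_arm --series '[[[0,0,0,0,0,1.5,4],[0,0,0,0,0,0,4]]]'

```text
t: 9.62
ee_pos: [591.5, -10.6, 336.7]
tool_rot: [0.861, 0.508, 0.0, 0.0]
ft_force: [-0.4, -0.2, 0.2]
width: 44.1
grasp_force: 12.0
```

```bash
python3 st.py
```

```text
9.625 [591.5 -10.6 336.7] 44.1 12.000100761651993 [-0.4 -0.2  0.2] [-0.044 -0.094 -0.07 ] 0.341 [0.484 0.875] ang 61.05
```

14° with no resisting torque, past the 10° stop, so this looks like the free way. I'll continue.

Request:
step_arm --series '[[[0,0,0,0,0,4,4],[0,0,0,0,0,4,4],[0,0,0,0,0,0,4]]]'

```text
t: 10.0
ee_pos: [591.5, -10.6, 336.7]
tool_rot: [0.894, 0.447, 0.0, 0.0]
ft_force: [0.0, 0.8, -0.0]
width: 43.9
grasp_force: 12.0
```

```bash
python3 st.py
```

```text
10.0 [591.5 -10.6 336.7] 43.9 12.00032651424408 [ 0.   0.8 -0. ] [ 0.022 -0.048  0.028] 0.48 [0.6 0.8] ang 53.12
```

Request:
step_arm --series '[[[0,0,0,0,0,4,4],[0,0,0,0,0,4,4],[0,0,0,0,0,4,4],[0,0,0,0,0,4,4],[0,0,0,0,0,0,4]]]'

```text
t: 10.62
ee_pos: [591.5, -10.6, 336.7]
tool_rot: [0.948, 0.319, 0.0, 0.0]
ft_force: [-0.1, 0.9, 1.1]
width: 43.7
grasp_force: 12.0
```

```bash
python3 st.py
```

```text
10.625 [591.5 -10.6 336.7] 43.7 12.000256776809692 [-0.1  0.9  1.1] [-0.019  0.011 -0.024] 0.758 [0.797 0.604] ang 37.17
```

Request:
step_arm --series '[[[0,0,0,0,0,3,4],[0,0,0,0,0,3,4],[0,0,0,0,0,3,4],[0,0,0,0,0,2.5,4],[0,0,0,0,0,0,4]]]'

```text
t: 11.25
ee_pos: [591.5, -10.6, 336.7]
tool_rot: [0.975, 0.222, 0.0, -0.0]
ft_force: [0.7, 0.4, -0.0]
width: 43.6
grasp_force: 12.0
```

```bash
python3 st.py
```

```text
11.25 [591.5 -10.6 336.7] 43.6 12.000090926885605 [ 0.7  0.4 -0. ] [-0.004 -0.075 -0.011] 0.958 [0.901 0.433] ang 25.68
```

Request:
step_arm --series '[[[0,0,-0.1,0,0,0,4],[0,0,-0.1,0,0,0,4],[0,0,-0.1,0,0,0,4],[0,0,0,0,0,0,4]]]'

```text
t: 11.75
ee_pos: [591.5, -10.6, 339.7]
tool_rot: [0.975, 0.221, 0.0, -0.0]
ft_force: [0.3, 0.2, -1.1]
width: 43.8
grasp_force: 12.0
```

```bash
python3 st.py
```

```text
11.75 [591.5 -10.6 339.7] 43.8 11.999883502721786 [ 0.3  0.2 -1.1] [ 0.068 -0.13   0.033] 0.96 [0.902 0.432] ang 25.58
```

3 mm up with only about 1 N of pull, which is the cap's weight, so it is free. Lifting straight up.

Request:
step_arm --series '[[[0,0,-0.5,0,0,0,4],[0,0,-1,0,0,0,4],[0,0,-1.5,0,0,0,4],[0,0,-1.5,0,0,0,4],[0,0,-1.5,0,0,0,4]]]' --newtons 18

```text
t: 12.38
ee_pos: [591.5, -10.7, 401.3]
tool_rot: [0.975, 0.221, 0.0, 0.0]
ft_force: [-0.7, 0.7, -1.7]
width: 43.6
grasp_force: 18.0
```

Request:
step_arm --series '[[[0,0,-1.5,0,0,0,4],[0,0,-1,0,0,0,4],[0,0,0,0,0,0,4],[0,0,0,0,0,0,4],[0,0,0,0,0,0,4]]]'

```text
t: 13.0
ee_pos: [591.3, -10.6, 423.7]
tool_rot: [0.975, 0.221, -0.001, -0.0]
ft_force: [-0.7, 0.2, -0.6]
width: 43.4
grasp_force: 18.0
```

```bash
python3 st.py
python3 - <<'E'
from h import *
a=grab('scene');g=grab('wrist')
cv2.imwrite('pics/f.png',np.hstack([cv2.resize(a[0][120:340,60:340],(392,308)),cv2.resize(g[0],(400,308))]))
E
```

```text
13.0 [591.3 -10.6 423.7] 43.4 17.999867498874664 [-0.7  0.2 -0.6] [0.016 0.022 0.032] 0.96 [0.902 0.432] ang 25.57
```

View pics/f.png

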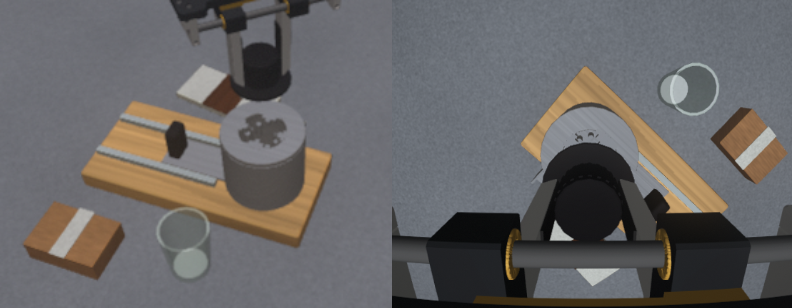

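The cap hangs level in the gripper above the opening (crop: cap at (261,70), opening at (265,130)). The glass, carton and bar are in place. One numeric check that the slide is shut.

Run:
```python
from h import *
a=grab('scene')
m=cv2.inRange(a[0],(0,0,0),(45,45,45));n,l,st,ce=cv2.connectedComponentsWithStats(m)
for i in range(1,n):
    if st[i,4]>60 and 150<ce[i][0]<220 and ce[i][1]>180:
        p=onz(a,ce[i],61);print(ce[i],p,np.linalg.norm(p[:2]-[591.3,-11]))
print(onz(a,(170,215),61))
```

```text
[186.18181818 221.82352941] [ 561.70508852 -134.75362701   61.        ] 127.24314906836025
[ 546.05523636 -169.17277245   61.        ]
```

The grip is 127 mm from the hopper axis by picture, against 130 mm when shut. That is within calibration error, so the slide is shut. Handing in.

```bash
python3 -c "
from station import ctrl
print(ctrl.close_job())"
```

```text
the job is handed in; nothing more can be done
None
```

The job is handed in: the slide is pushed shut, and the cap, which came free turning clockwise from above (the first way tried, so the other way was not needed), is held level about 8.7 cm above the opening, with the glass, carton and bar left where they stood.

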